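# Shut off the torch gas: oxygen lever, then propane lever

### The job

The session at the torch is over: shut off its gas at the two bench valves, oxygen first and, only once that is closed, propane, by pushing each lever round clockwise (seen from above) with a fingertip until it stands square across its pipe against its stop. The oxygen line is the thin pipe with the small valve and short lever, the propane line the thick pipe with the large valve and long lever. Push the levers, never pinch them, and leave everything else on the bench standing where it is.

Things in the scene. Friction and masses are not known exactly. Their poses are not given: they have to be found in the camera images.
- oxygen_line: oxygen line (SMALL valve, thin pipe), fixed: steel pipe 21 mm thick, level along its x from -155 to +130 mm at 68 mm height (centre line), down to the bench at both ends; brass valve body 66 mm long, 37 mm thick in the middle, black-sleeved lever on top. Origin: on the bench straight under the lever's pivot, z up. Gauge 48 mm across at x = +88 mm, top at 148 mm. Either line may be the left one.
- oxygen_push (a point): where to push: point on the centre line of the oxygen lever's sleeve, 72 mm from the pivot, 116 mm above the bench; its x axis points from the lever's tip to the pivot, z up; moves with the lever. The sleeve is 18 mm wide, 13 mm high, 42 to 97 mm from the pivot.
- oxygen_lever (a joint): oxygen lever angle, rad: 0 = open, along the pipe, pointing to the line's -x; grows as the lever turns clockwise seen from above, to 1.571 = closed, square across the pipe, pointing to the line's +y, at its end stop. Starts between 0 and 0.25. Stiff: about 4 N at the push point turns it; stays where it is left.
- propane_line: propane line (LARGE valve, thick pipe), fixed: steel pipe 34 mm thick, level along its x from -155 to +130 mm at 68 mm height (centre line), down to the bench at both ends; brass valve body 94 mm long, 58 mm thick in the middle, black-sleeved lever on top. Origin: on the bench straight under the lever's pivot, z up. Gauge 48 mm across at x = +88 mm, top at 152 mm. Either line may be the left one.
- propane_push (a point): where to push: point on the centre line of the propane lever's sleeve, 98 mm from the pivot, 128 mm above the bench; its x axis points from the lever's tip to the pivot, z up; moves with the lever. The sleeve is 22 mm wide, 15 mm high, 42 to 132 mm from the pivot.
- propane_lever (a joint): propane lever angle, rad: 0 = open, along the pipe, pointing to the line's -x; grows as the lever turns clockwise seen from above, to 1.571 = closed, square across the pipe, pointing to the line's +y, at its end stop. Starts between 0 and 0.25. Stiff: about 6 N at the push point turns it; stays where it is left.
- roller_stand: tube roller stand: round steel base (120 mm across), post, cross bar with two brass discs; 165 mm tall; origin under its centre
- fork_rest: tube rest: steel base plate 100 x 70 x 14 mm with a post and a Y fork, 103 mm tall; origin under its centre; stands near the far part of the propane pipe
- frit_jar: clear glass jar with a steel lid, 54 mm across, 75 mm tall; origin under its centre; stands near the far part of the oxygen pipe
- graphite_paddle: graphite paddle lying flat, 197 mm long, 55 mm wide, at most 18 mm tall: plate to its +x, wooden handle to its -x; origin where the plate begins
- tweezers: steel tweezers lying flat, about 155 mm long, 9 mm tall, points to +x; origin under the middle
- flask: blown amber glass flask, 92 mm across, 130 mm tall; origin under its centre
- rod_can: metal can 86 mm across, 105 mm tall, with glass rods standing in it up to about 225 mm above the bench; origin under its centre
- marver_pad: graphite slab 130 x 100 x 14 mm lying flat; origin under its centre
Mind the look-alikes: they are no part of the job. Several things have the shape of the frit_jar; the one meant has the colours described above.

How it is judged:
By the outcome, as a careful person would: the job done as asked, in the order asked, and still so for the second after the job is handed in, with the robot touching nothing.
It also fails if it takes over 58 s, if anything falls off the work surface, if the arm or the gripper's body presses on something with over 40 N, if the wrist force passes 120 N, or if a joint passes its speed limit or range.

### The arm

A 6-joint arm with a two-finger parallel gripper is mounted at the origin on the work surface. World frame = base frame: x ahead of the robot, y to its left, z up, the work surface at z = 0. Lengths are in mm, angles in rad, forces in N, time in s.
With the tool pointing down it reaches from about 350 to 975 mm from the base axis. Payload 7.1 kg.
Tool frame: the origin (TCP) lies midway between the tips of the shut fingers; the grasp point (between the pads) lies 19 mm behind it; z points along the fingers, y is the line along which they close (so a half turn about z gives the same grasp; the last joint's range is limited). The gripper opens to 88 mm and grips with 3 to 60 N. Pads are 20 mm wide; open, the fingers measure 115 mm over their backs; the gripper's body (75 mm by 178 mm) begins 61 mm behind the grasp point.
Start: joints at [-1.122, 0.423, 1.63, -0, 1.089, -0.019], TCP at [281.841, -557.826, 222.675] pointing down, gripper open.
Joint ranges: [-3, 3], [-0.9, 2.11], [0.09, 2.58], [-1.31, 4.45], [0.11, 2.69], [-2.54, 2.54]. Speed limits (rad/s): [2.39, 2.39, 3.01, 3.14, 3.14, 3.14].

### API

Orientations are given as a rotation vector (axis times angle).
In Python, from workcell import get_obs, get_image, camera_params, close_job gives the robot as it stands.
- The arm moves only by the shell command python3 -m creep 'ROWS' [OPENING]. ROWS is a JSON object of lists of equal length, an entry for each row: "delta_pos": the shift along the tool's x, y, z in m, a list of three; "twist": the turn, a rotation vector about the tool's x, y, z in degrees, a list of three. A call has 1 to 20 rows; each row shifts and turns the commanded pose from where the row before left it, along the tool's axes as they then stand; what a row does not reach is not made up. A row lasts 1/12 s, in which the tool goes at most 41.7 mm and 7.16 degrees, less where a joint would pass 70% of its speed; a pose out of reach is approached as far as the arm can. A call with a gripper value outside its range is refused whole. OPENING is the opening, from 0 (shut) to 1 (fully open), set as the call begins (- or left out, the last holds). The fingers move at their own pace and stop on an object; the grip force is fixed at half the most. Time passes only in rows, so rows that do not move let the fingers close. It gives the time, the measured TCP pose, the force, the opening and the grip force at its end, in the units of the state.
- get_obs(): the state, without advancing time (a new reading comes with each control period).
- get_image(name): name is "scene" or "top" or "wrist"; returns (picture, depth): 480x640x3 uint8, red, green, blue; 480x640 float32, mm along the optical axis (not along the pixel's ray), 0 where there is no reading.
- camera_params(name): a dict with "camera_matrix" (3x3 intrinsics, pixels), "k1" (the pictures are not rectified: a ray, as slopes to the right and down, at radius r is drawn at 1 + k1 r^2 times it, then the intrinsics apply), "extrinsics" (4x4, takes a point from camera to world coordinates). Camera axes: x right, y down, z forward; pixel columns grow to the right and rows downward; lengths in mm; the calibration is good to about 2 mm. A picture is of the moment at which its call begins: read the wrist's pose just before it. camera_params takes no time and is no camera call; for the wrist camera it gives the pose at the moment of the call.
- close_job(): hands the job in; it is judged then, once.
The state is a dict: "t": time; "qpos": joint angles; "qvel": joint speeds; "joint_torque": joint torques, N m; "ee_pos": TCP position; "orientation": TCP orientation; "ft_force": force on the tool from outside, world axes, zero at the start; "moment": the same for the moment, N m; "width": finger opening in mm; "grasp_force": force on a finger pad.
Only numpy, scipy, OpenCV 4.12 (cv2) and the standard library are available. Lean on these libraries where they do the work, as an engineer would, in place of code of your own. Each camera call takes 0.05 s, during which the arm holds its last target. There are 200 camera calls.

## Working session

There is one attempt and no reset: what is moved stays moved. The work goes in short steps, Python scripts to look and compute and a shell command to move; the robot and the scene stay as the last step left them, time stands still between calls to the robot, and variables do not carry over. Pictures are saved under pics/ and viewed, at most 10 in all, crops included, and the job is handed in when it is done.

```bash
mkdir -p pics
cat > h.py <<'E'
import numpy as np, cv2
from workcell import get_obs,get_image,camera_params
def cloud(name,d,p):
    K=np.array(p["camera_matrix"]);k1=p["k1"];E=np.array(p["extrinsics"])
    v,u=np.mgrid[0:480,0:640].astype(float)
    pts=cv2.undistortPoints(np.stack([u.ravel(),v.ravel()],1)[:,None],K,np.array([k1,0,0,0.])).reshape(480,640,2)
    P=np.dstack([pts*d[...,None],d])
    return P@E[:3,:3].T+E[:3,3]
E
python3 - <<'E'
from h import *
for n in("top","scene"):
    p=camera_params(n);im,d=get_image(n)
    np.savez(n+".npz",im=im,d=d,W=cloud(n,d,p))
    cv2.imwrite(f"pics/{n}0.png",im[...,::-1])
    print(n,np.array(p["extrinsics"]).round(2).tolist(),p["camera_matrix"],p["k1"])
print(get_obs())
E
```

```text
top [[0.01, -1.0, 0.07, 500.96], [-1.0, -0.01, 0.01, 37.0], [-0.01, -0.07, -1.0, 1510.22], [0.0, 0.0, 0.0, 1.0]] [[512.13806187   0.         314.68655868]
 [  0.         512.13806187 239.58733762]
 [  0.           0.           1.        ]] 0.048513892679712366
scene [[0.37, 0.65, -0.66, 1320.95], [0.93, -0.26, 0.27, -261.57], [0.0, -0.71, -0.7, 920.67], [0.0, 0.0, 0.0, 1.0]] [[439.20777965   0.         323.92303878]
 [  0.         439.20777965 235.8655207 ]
 [  0.           0.           1.        ]] -0.029106581281378704
{'t': 0.1, 'qpos': array([-1.12202520e+00,  4.23766814e-01,  1.63060105e+00,  3.83081211e-05,
        1.08856414e+00, -1.89974882e-02]), 'qvel': array([ 0.00177832, -0.00118096, -0.00186356,  0.00113406, -0.00055703,
       -0.00036836]), 'joint_torque': array([-7.17415551e-04, -5.45612025e+01, -2.74323785e+01,  6.45295554e-02,
        1.87627907e-02, -2.22147463e-05]), 'ee_pos': array([ 281.63184394, -557.40367021,  221.98284335]), 'orientation': array([-3.05478463e+00, -7.27756525e-01,  3.96383845e-04]), 'ft_force': array([-0.39233515,  0.05113337,  0.17948325]), 'moment': array([-0.01202537,  0.04972016, -0.0248671 ]), 'grasp_force': 0.0, 'width': 87.9164147504839}
```

View pics/top0.png

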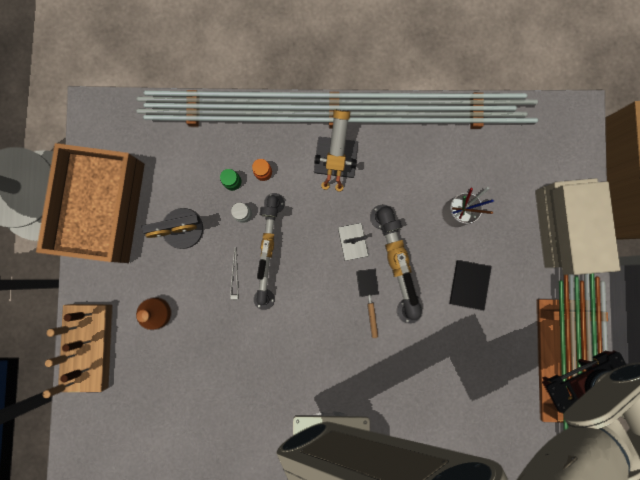

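View pics/scene0.png

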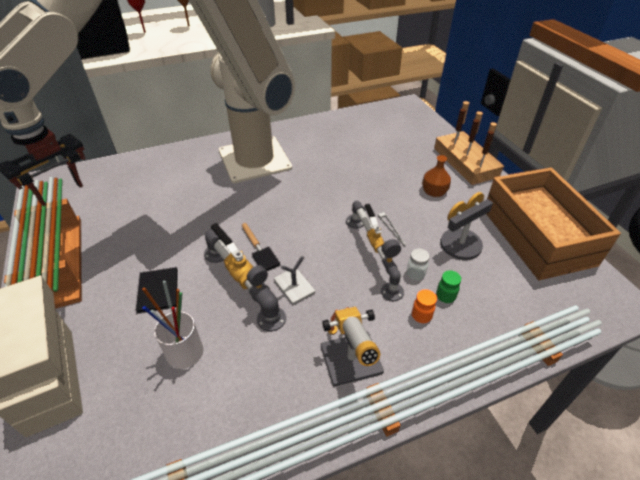

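Run:
```python
from h import *
z=np.load("top.npz");im,d,W=z["im"],z["d"],z["W"]
c=im[180:340,210:440];cv2.imwrite("pics/crop.png",cv2.resize(c,None,fx=3.4,fy=3.4,interpolation=cv2.INTER_CUBIC)[...,::-1])
hsv=cv2.cvtColor(im,cv2.COLOR_RGB2HSV);v,u=np.mgrid[0:480,0:640]
def fit(m,name):
    P=W[m]; c=np.median(P,0);_,_,V=np.linalg.svd((P-P.mean(0))[:,:2],full_matrices=False)
    print(name,m.sum(),"mean",P.mean(0).round(1),"dir",V[0].round(3),"ang",np.degrees(np.arctan2(V[0][1],V[0][0])).round(1),"ext",np.ptp((P-c)[:,:2]@V.T,axis=0).round(0), "z",np.percentile(P[:,2],[5,50,95]).round(0))
for n,(a,b),zt in(("oxy",(240,290),116),("pro",(370,430),128)):
    roi=(u>a)&(u<b)&(v>190)&(v<325)&(d>0)
    fit(roi&(hsv[...,2]<60)&(W[...,2]>zt-10)&(W[...,2]<zt+15),n+" sleeve")
    fit(roi&(W[...,2]>60)&(W[...,2]<95)&(hsv[...,2]>70)&(hsv[...,1]<60),n+" pipe")
    fit(roi&(hsv[...,1]>110)&(hsv[...,2]>90)&(W[...,2]>60),n+" brass")
    for lo in (15,):  # black end fittings
        fit(roi&(v<235)&(W[...,2]>125),n+" gauge")
    fit(roi&(W[...,2]>20),n+" all")
```

```text
oxy sleeve 131 mean [536.3 192.4 121.3] dir [-0.983  0.186] ang 169.3 ext [193.  44.] z [115. 121. 128.]
oxy pipe 392 mean [587.5 203.1  75.3] dir [-0.985 -0.17 ] ang -170.2 ext [298.  92.] z [68. 76. 82.]
oxy brass 90 mean [608.4 185.7  82.5] dir [-0.978  0.209] ang 167.9 ext [61. 34.] z [ 75.  81. 100.]
oxy gauge 159 mean [678.6 176.2 140.9] dir [-0.066 -0.998] ang -93.8 ext [47. 23.] z [127. 142. 150.]
oxy all 1311 mean [596. 193.  90.] dir [-1.    -0.015] ang -179.2 ext [309. 111.] z [ 50.  80. 144.]
pro sleeve 293 mean [ 498.6 -197.2  134.1] dir [-0.952 -0.305] ang -162.2 ext [230.  47.] z [127. 134. 140.]
pro pipe 292 mean [ 542.6 -180.3   80.2] dir [-0.97  -0.243] ang -166.0 ext [296.  48.] z [69. 81. 91.]
pro brass 412 mean [ 564.  -173.7   89.9] dir [-0.999 -0.045] ang -177.4 ext [100.  59.] z [ 77.  88. 113.]
pro gauge 157 mean [ 642.4 -156.2  145.2] dir [-0.248  0.969] ang 104.4 ext [47. 24.] z [133. 146. 153.]
pro all 1909 mean [ 547.2 -180.2   98.1] dir [-0.966 -0.259] ang -165.0 ext [324. 140.] z [ 70.  88. 144.]
```

View pics/crop.png

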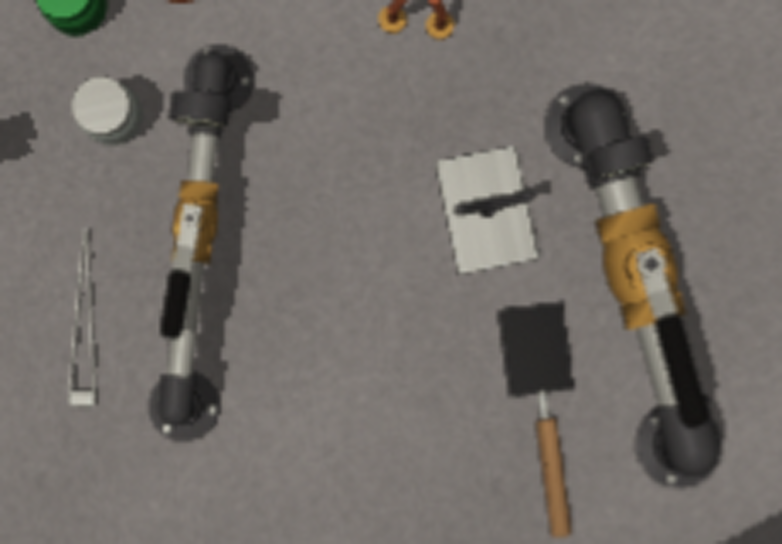

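Run:
```python
from h import *
p=camera_params("top");K=np.array(p["camera_matrix"]);E=np.array(p["extrinsics"])
def ray(u,v,z):
    q=cv2.undistortPoints(np.array([[[u,v]]],float),K,np.array([p["k1"],0,0,0.])).ravel()
    r=E[:3,:3]@np.array([q[0],q[1],1]);return E[:3,3]+r*(z-E[2,3])/r[2]
c=lambda x,y,z:ray(210+(x+.5)/3.4-.5,180+(y+.5)/3.4-.5,z)
for n,piv,tip,near,g,zz in(("oxy",(190,217),(172,336),(180,270),(680,176),116),("pro",(651,264),(694,424),(665,318),(643,-156),128)):
    P=c(*piv,zz+8);T=c(*tip,zz+6);N=c(*near,zz+6);a=np.degrees(np.arctan2(*(T-P)[1::-1]))
    ga=np.degrees(np.arctan2(g[1]-P[1],g[0]-P[0]))
    print(n,"piv",P.round(1),"tip",T.round(1),np.linalg.norm((T-P)[:2]).round(1),"near",np.linalg.norm((N-P)[:2]).round(1),"lever ang",a.round(1),"line ang(gauge)",ga.round(1),np.hypot(g[0]-P[0],g[1]-P[1]).round(1))
# base flanges centres at z~5, crop px
for n,f,nr in(("oxy",(217,82),(184,403)),("pro",(596,125),(680,442))):
    A=c(*f,85);B=c(*nr,85);print(n,A.round(0),B.round(0),np.degrees(np.arctan2(*(A-B)[1::-1])).round(1),np.linalg.norm(A-B).round(0))
z=np.load("top.npz")
for nm,(u,v) in dict(can=(465,208),fork=(353,240),jar=(240,212),torch=(335,165)).items(): print(nm,z["W"][v-12:v+12,u-12:u+12].reshape(-1,3).mean(0).round(0),np.nanmax(z["W"][v-20:v+20,u-20:u+20,2]).round(0))
```

```text
oxy piv [592.9 183.8 124. ] tip [498.  196.6 122. ] 95.7 near 42.9 lever ang 172.3 line ang(gauge) -5.1 87.5
pro piv [ 558.6 -181.4  136. ] tip [ 434.  -214.8  134. ] 129.0 near 43.7 lever ang -165.0 line ang(gauge) 16.8 88.1
oxy [707. 168.  85.] [444. 190.  85.] -4.9 265.0
pro [ 675. -145.   85.] [ 417. -212.   85.] 14.7 266.0
can [ 703. -369.   72.] 1510.0
fork [613. -58.  28.] 1510.0
jar [689. 268.  51.] 1510.0
torch [818.  -3.  92.] 1510.0
```

```bash
python3 -m creep '{"delta_pos":[[0.01,-0.01,0],[0.02,-0.02,0],[0.027,-0.027,0],[0.028,-0.028,0],[0.028,-0.028,0],[0.028,-0.028,0],[0.028,-0.028,0],[0.028,-0.028,0],[0.028,-0.028,0],[0.028,-0.028,0],[0.028,-0.028,0],[0.028,-0.028,0],[0.028,-0.028,0],[0.028,-0.028,0],[0.028,-0.028,0],[0.028,-0.028,0],[0.028,-0.028,0],[0.028,-0.028,0],[0.02,-0.02,0],[0.01,-0.01,0]],"twist":[[0,0,0],[0,0,0],[0,0,0],[0,0,0],[0,0,0],[0,0,0],[0,0,0],[0,0,0],[0,0,0],[0,0,0],[0,0,0],[0,0,0],[0,0,0],[0,0,0],[0,0,0],[0,0,0],[0,0,0],[0,0,0],[0,0,0],[0,0,0]]}' 0
python3 -m creep '{"delta_pos":[[0,0,0],[0,0,0],[0,0,0],[0,0,0],[0,0,0],[0,0,0],[0,0,0],[0,0,0],[0,0,0],[0,0,0],[0,0,0]],"twist":[[0,0,-3],[0,0,-6],[0,0,-6],[0,0,-6],[0,0,-6],[0,0,-6],[0,0,-6],[0,0,-6],[0,0,-6],[0,0,-4],[0,0,0]]}'
cat >> h.py <<'E'
from scipy.spatial.transform import Rotation as R
def togo(x,y,z):
    o=get_obs();M=R.from_rotvec(o["orientation"]).as_matrix()
    print("t",o["t"],"pos",o["ee_pos"].round(1),"xdir",np.degrees(np.arctan2(M[1,0],M[0,0])).round(1),"zax",M[:,2].round(3),"F",o["ft_force"].round(1),"w",o["width"],"q",o["qpos"].round(2))
    print("tool delta",(M.T@(np.array([x,y,z])-o["ee_pos"])).round(1))
E
python3 -c "
from h import *
togo(515.6,149,100)"
```

```text
t: 1.77
ee_pos: [505.7, 126.8, 222.6]
orientation: [-3.054, -0.732, -0.001]
ft_force: [-0.3, -0.7, -0.5]
width: 0.4
grasp_force: 0.0
t: 2.68
ee_pos: [504.8, 122.8, 222.5]
orientation: [-2.372, -2.059, 0.001]
ft_force: [-0.3, 0.4, -0.8]
width: 0.3
grasp_force: 0.0
t 2.6833 pos [504.8 122.8 222.5] xdir 81.9 zax [-0.001 -0.    -1.   ] F [-0.3  0.4 -0.8] w 0.3361149919610147 q [ 0.22  0.27  1.86 -0.    1.01  0.36]
tool delta [ 27.5   7.1 122.4]
```

```bash
python3 -m creep '{"delta_pos":[[0.005,0.002,0.01],[0.01,0.005,0.02],[0.005,0,0.03],[0,0,0.03],[0,0,0.02],[0,0,0.01],[0,0,0],[0,0,0]],"twist":[[0,0,0],[0,0,0],[0,0,0],[0,0,0],[0,0,0],[0,0,0],[0,0,0],[0,0,0]]}'
python3 - <<'E'
from h import *
th=np.radians(172.3);u=np.array([np.cos(th),np.sin(th)]);p=np.array([u[1],-u[0]])
c=np.array([592.9,183.8])+72*u-19*p
togo(*c,101)
for n in("top",):
    im,d=get_image(n);cv2.imwrite("pics/top1.png",cv2.resize(im[180:340,200:400],None,fx=3.5,fy=3.5,interpolation=cv2.INTER_CUBIC)[...,::-1])
E
```

```text
t: 3.35
ee_pos: [515.4, 142.1, 102.5]
orientation: [-2.375, -2.055, 0.001]
ft_force: [0.6, 0.2, 0.0]
width: 0.4
grasp_force: 0.0
t 3.35 pos [515.4 142.1 102.5] xdir 81.7 zax [-0.001 -0.    -1.   ] F [0.6 0.2 0. ] w 0.38132434646899477 q [0.25 0.47 1.91 0.   0.77 0.39]
tool delta [32.7 -1.1  1.5]
```

View pics/top1.png

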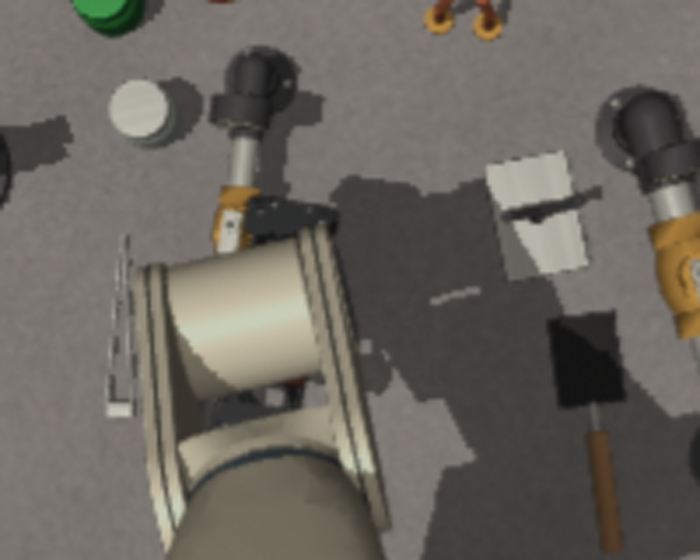

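```bash
python3 -m creep '{"delta_pos":[[0.008,0,0],[0.01,0,0],[0.008,0,0],[0.004,0,0],[0.003,0,0],[0,0,0]],"twist":[[0,0,0],[0,0,0],[0,0,0],[0,0,0],[0,0,0],[0,0,0]]}'
python3 -m creep '{"delta_pos":[[0.005,-0.00115,0],[0.005,-0.00115,0],[0.005,-0.00115,0],[0.005,-0.00115,0],[0.005,-0.00115,0],[0.005,-0.00115,0]],"twist":[[0,0,4],[0,0,4],[0,0,4],[0,0,4],[0,0,4],[0,0,4]]}'
cat >> h.py <<'E'
def arc(piv,r,off):
    o=get_obs();M=R.from_rotvec(o["orientation"]).as_matrix();d=M.T[:2,:2]@(o["ee_pos"][:2]-piv)
    print("t",o["t"],"rel pivot in tool: x",d[0].round(1),"(want",-off,") y",d[1].round(1),"(want",-r,") z",o["ee_pos"][2].round(1),"lever dir if along tool",(np.degrees(np.arctan2(M[1,0],M[0,0]))+90).round(1),"F tool",(M.T@o["ft_force"]).round(1),"q6",o["qpos"][5].round(2))
E
python3 -c "
from h import *
arc(np.array([592.9,183.8]),72,19)"
```

```text
t: 3.9
ee_pos: [520.4, 175.6, 102.9]
orientation: [2.373, 2.058, 0.001]
ft_force: [-0.0, 0.5, 0.6]
width: 0.5
grasp_force: 0.0
t: 4.4
ee_pos: [521.8, 204.4, 102.5]
orientation: [2.753, 1.514, -0.005]
ft_force: [-3.5, -3.5, 3.4]
width: 0.5
grasp_force: 2.3
t 4.4 rel pivot in tool: x -20.7 (want -19 ) y -71.1 (want -72 ) z 102.5 lever dir if along tool 147.6 F tool [-4.8 -1.1 -3.4] q6 0.92
```

```bash
python3 -m creep '{"delta_pos":[[0.005,-0.00115,0],[0.005,-0.00115,0],[0.005,-0.00115,0],[0.005,-0.00115,0],[0.005,-0.00115,0],[0.005,-0.00115,0],[0.005,-0.00115,0],[0.005,-0.00115,0],[0.005,-0.00115,0],[0.005,-0.00115,0],[0.005,-0.00115,0],[0.005,-0.00115,0],[0.005,-0.00115,0]],"twist":[[0,0,4],[0,0,4],[0,0,4],[0,0,4],[0,0,4],[0,0,4],[0,0,4],[0,0,4],[0,0,4],[0,0,4],[0,0,4],[0,0,4],[0,0,4]]}'
python3 -c "
from h import *
arc(np.array([592.9,183.8]),72,19)"
```

```text
t: 5.48
ee_pos: [565.2, 252.4, 102.0]
orientation: [3.138, 0.153, -0.007]
ft_force: [-6.1, 2.8, 1.2]
width: 0.3
grasp_force: 2.6
t 5.4833 rel pivot in tool: x -20.9 (want -19 ) y -71.0 (want -72 ) z 102.0 lever dir if along tool 95.6 F tool [-5.8 -3.4 -1.2] q6 1.87
```

```bash
python3 -m creep '{"delta_pos":[[0.005,-0.00115,0],[0.005,-0.00115,0],[0.0025,-0.0006,0],[0.002,0,0],[0,0,0],[0,0,0]],"twist":[[0,0,4],[0,0,4],[0,0,2],[0,0,0],[0,0,0],[0,0,0]]}'
python3 -c "
from h import *
arc(np.array([592.9,183.8]),72,19)"
```

```text
t: 5.98
ee_pos: [578.4, 256.1, 102.0]
orientation: [3.139, -0.116, -0.01]
ft_force: [-9.0, 5.6, 2.6]
width: 0.3
grasp_force: 4.8
t 5.9833 rel pivot in tool: x -19.8 (want -19 ) y -71.0 (want -72 ) z 102.0 lever dir if along tool 85.8 F tool [-9.4 -5.  -2.5] q6 2.04
```

```bash
for i in 1 2; do python3 -m creep '{"delta_pos":[[0.001,0,0],[0.001,0,0],[0,0,0]],"twist":[[0,0,0],[0,0,0],[0,0,0]]}' | grep -E "pos|force"; done
python3 -c "
from h import *
arc(np.array([592.9,183.8]),72,19)"
```

```text
ee_pos: [578.5, 256.0, 101.9]
ft_force: [-15.9, 6.9, 8.2]
grasp_force: 8.3
ee_pos: [578.6, 256.0, 101.8]
ft_force: [-22.7, 8.8, 12.1]
grasp_force: 11.7
t 6.4833 rel pivot in tool: x -19.6 (want -19 ) y -71.0 (want -72 ) z 101.8 lever dir if along tool 85.8 F tool [-23.4  -7.  -11.8] q6 2.04
```

```bash
python3 -m creep '{"delta_pos":[[-0.005,0,0],[-0.015,0,0],[-0.015,0,0],[-0.01,0,-0.01],[0,0,-0.03],[0,0,-0.03],[0,0,-0.03],[0,0,-0.02],[0,0,0]],"twist":[[0,0,0],[0,0,0],[0,0,0],[0,0,0],[0,0,0],[0,0,0],[0,0,0],[0,0,0],[0,0,0]]}'
python3 -m creep '{"delta_pos":[[0,0,0],[0,0,0],[0,0,0],[0,0,0],[0,0,0],[0,0,0],[0,0,0],[0,0,0],[0,0,0],[0,0,0],[0,0,0],[0,0,0],[0,0,0],[0,0,0],[0,0,0],[0,0,0],[0,0,0],[0,0,0],[0,0,0],[0,0,0]],"twist":[[0,0,-3],[0,0,-6],[0,0,-6],[0,0,-6],[0,0,-6],[0,0,-6],[0,0,-6],[0,0,-6],[0,0,-6],[0,0,-6],[0,0,-6],[0,0,-6],[0,0,-6],[0,0,-6],[0,0,-6],[0,0,-6],[0,0,-6],[0,0,-6],[0,0,-4],[0,0,0]]}'
python3 -c "
from h import *
togo(476.9,-255.1,115)"
```

```text
t: 7.23
ee_pos: [543.2, 259.6, 228.4]
orientation: [-3.136, 0.115, -0.012]
ft_force: [0.2, 0.2, -0.6]
width: 0.3
grasp_force: 0.0
t: 8.9
ee_pos: [540.2, 258.2, 222.1]
orientation: [-1.914, -2.491, 0.002]
ft_force: [0.1, 0.6, -1.0]
width: 0.7
grasp_force: 0.0
t 8.9 pos [540.2 258.2 222.1] xdir 104.9 zax [-0.001 -0.001 -1.   ] F [ 0.1  0.6 -1. ] w 0.6735528316177624 q [ 0.43  0.39  1.69 -0.    1.07  0.17]
tool delta [-479.6 -193.3  107.4]
```

```bash
python3 -m creep '{"delta_pos":[[-0.018,-0.007,0],[-0.018,-0.007,0],[-0.034,-0.0137,0],[-0.034,-0.0137,0],[-0.034,-0.0137,0],[-0.034,-0.0137,0],[-0.034,-0.0137,0],[-0.034,-0.0137,0],[-0.034,-0.0137,0],[-0.034,-0.0137,0],[-0.034,-0.0137,0],[-0.034,-0.0137,0],[-0.034,-0.0137,0],[-0.034,-0.0137,0],[-0.018,-0.007,0],[-0.018,-0.008,0],[0,0,0],[0,0,0]],"twist":[[0,0,0],[0,0,0],[0,0,0],[0,0,0],[0,0,0],[0,0,0],[0,0,0],[0,0,0],[0,0,0],[0,0,0],[0,0,0],[0,0,0],[0,0,0],[0,0,0],[0,0,0],[0,0,0],[0,0,0],[0,0,0]]}'
python3 - <<'E'
from h import *
togo(476.9,-255.1,115)
im,d=get_image("top");cv2.imwrite("pics/top2.png",cv2.resize(im[150:340,200:460],None,fx=3,fy=3,interpolation=cv2.INTER_CUBIC)[...,::-1])
E
```

```text
t: 10.4
ee_pos: [475.8, -255.4, 222.3]
orientation: [-1.921, -2.485, -0.0]
ft_force: [-0.5, -0.4, -0.1]
width: 0.4
grasp_force: 0.0
t 10.4 pos [ 475.8 -255.4  222.3] xdir 104.6 zax [-0.001  0.001 -1.   ] F [-0.5 -0.4 -0.1] w 0.3617472240535154 q [-0.51  0.3   1.82  0.    1.02 -0.77]
tool delta [ -0.    1.2 107.3]
```

View pics/top2.png

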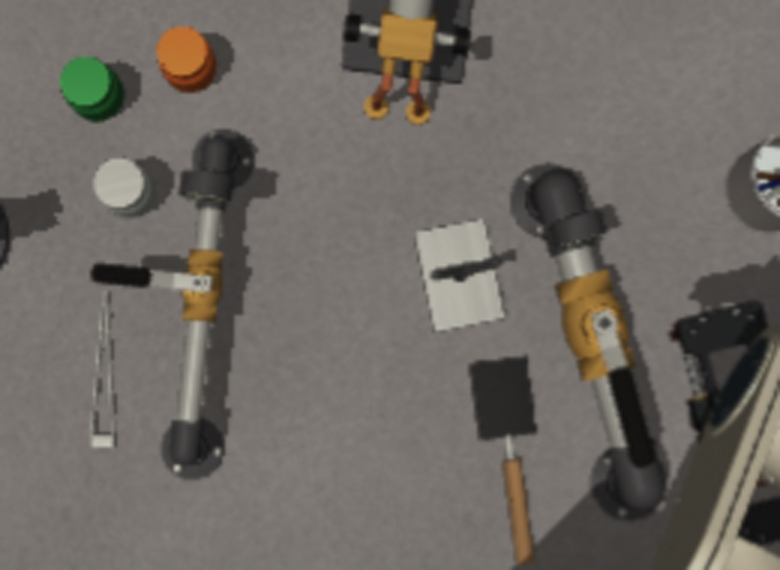

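```bash
python3 -m creep '{"delta_pos":[[0,0,0.01],[0,0,0.025],[0,0,0.03],[0,0,0.025],[0,0,0.012],[0,0,0.005],[0.008,0.001,0],[0.01,0,0],[0.006,0,0],[0.003,0,0],[0,0,0]],"twist":[[0,0,0],[0,0,0],[0,0,0],[0,0,0],[0,0,0],[0,0,0],[0,0,0],[0,0,0],[0,0,0],[0,0,0],[0,0,0]]}'
python3 -c "
from h import *
arc(np.array([558.6,-181.4]),98,21)"
python3 -m creep '{"delta_pos":[[0.0068,-0.0012,0],[0.0068,-0.0012,0],[0.0068,-0.0012,0],[0.0068,-0.0012,0],[0.0068,-0.0012,0]],"twist":[[0,0,4],[0,0,4],[0,0,4],[0,0,4],[0,0,4]]}'
python3 -c "
from h import *
arc(np.array([558.6,-181.4]),98,21)"
```

```text
t: 11.37
ee_pos: [470.7, -228.2, 116.8]
orientation: [1.914, 2.489, 0.0]
ft_force: [1.3, -0.3, -0.1]
width: 0.0
grasp_force: 0.0
t 11.3667 rel pivot in tool: x -22.7 (want -21 ) y -97.0 (want -98 ) z 116.8 lever dir if along tool 194.9 F tool [-0.6  1.2  0.1] q6 -0.73
t: 11.78
ee_pos: [460.7, -196.5, 116.8]
orientation: [2.321, 2.113, -0.0]
ft_force: [-2.1, -5.1, 2.3]
width: 0.2
grasp_force: 3.0
t 11.7833 rel pivot in tool: x -24.2 (want -21 ) y -96.1 (want -98 ) z 116.8 lever dir if along tool 174.6 F tool [-5.3 -1.6 -2.3] q6 -0.33
```

```bash
python3 -m creep '{"delta_pos":[[0.0069,-0.0014,0],[0.0069,-0.0014,0],[0.0069,-0.0014,0],[0.0069,-0.0014,0],[0.0069,-0.0014,0],[0.0069,-0.0014,0],[0.0069,-0.0014,0],[0.0069,-0.0014,0],[0.0069,-0.0014,0],[0.0069,-0.0014,0],[0.0069,-0.0014,0],[0.0069,-0.0014,0],[0.0069,-0.0014,0],[0.0069,-0.0014,0],[0.0069,-0.0014,0]],"twist":[[0,0,4],[0,0,4],[0,0,4],[0,0,4],[0,0,4],[0,0,4],[0,0,4],[0,0,4],[0,0,4],[0,0,4],[0,0,4],[0,0,4],[0,0,4],[0,0,4],[0,0,4]]}'
python3 -c "
from h import *
arc(np.array([558.6,-181.4]),98,21)"
```

```text
t: 13.03
ee_pos: [497.7, -102.4, 116.6]
orientation: [3.068, 0.67, -0.0]
ft_force: [-3.8, -5.3, 1.5]
width: 0.5
grasp_force: 2.7
t 13.0333 rel pivot in tool: x -22.5 (want -21 ) y -97.2 (want -98 ) z 116.6 lever dir if along tool 114.6 F tool [-5.7  3.2 -1.5] q6 0.92
```

```bash
python3 -m creep '{"delta_pos":[[0.0069,-0.0013,0],[0.005,-0.001,0],[0.002,0,0],[0,0,0],[0,0,0]],"twist":[[0,0,4],[0,0,3],[0,0,0],[0,0,0],[0,0,0]]}' | grep -E "pos|force"
for i in 1 2; do python3 -m creep '{"delta_pos":[[0.001,0,0],[0.001,0,0],[0,0,0]],"twist":[[0,0,0],[0,0,0],[0,0,0]]}' | grep -E "pos|force"; done
python3 -c "
from h import *
arc(np.array([558.6,-181.4]),98,21)"
```

```text
ee_pos: [509.5, -94.6, 116.2]
ft_force: [-2.9, -0.5, 2.6]
grasp_force: 1.3
ee_pos: [510.7, -94.0, 115.8]
ft_force: [-4.2, -1.9, 4.0]
grasp_force: 2.6
ee_pos: [511.0, -93.8, 115.7]
ft_force: [-11.1, -3.9, 8.9]
grasp_force: 5.8
t 13.95 rel pivot in tool: x -18.5 (want -21 ) y -98.0 (want -98 ) z 115.7 lever dir if along tool 107.8 F tool [-11.8   0.3  -8.8] q6 1.06
```

```bash
for i in 1 2; do python3 -m creep '{"delta_pos":[[0.001,0,0],[0.001,0,0],[0,0,0]],"twist":[[0,0,0],[0,0,0],[0,0,0]]}' | grep -E "pos|ft_force"; done
python3 -m creep '{"delta_pos":[[-0.005,0,0],[-0.015,0,0],[-0.02,0,0],[-0.02,0,0],[-0.01,0,-0.01],[0,0,-0.03],[0,0,-0.03],[0,0,-0.03],[0,0,-0.02],[0,0,0]],"twist":[[0,0,0],[0,0,0],[0,0,0],[0,0,0],[0,0,0],[0,0,0],[0,0,0],[0,0,0],[0,0,0],[0,0,0]]}'
python3 -m creep '{"delta_pos":[[-0.02,0.01,0],[-0.03,0.02,0],[-0.03,0.02,0],[-0.03,0.02,0],[0,0.03,0],[0,0.03,0],[0,0.03,0],[0,0.03,0],[0,0.03,0],[0,0.03,0],[0,0.03,0],[0,0.02,0],[0,0,0]],"twist":[[0,0,0],[0,0,0],[0,0,0],[0,0,0],[0,0,0],[0,0,0],[0,0,0],[0,0,0],[0,0,0],[0,0,0],[0,0,0],[0,0,0],[0,0,0]]}'
python3 - <<'E'
from h import *
im,d=get_image("top");cv2.imwrite("pics/top3.png",cv2.resize(im[150:340,200:460],None,fx=3,fy=3,interpolation=cv2.INTER_CUBIC)[...,::-1])
E
```

```text
ee_pos: [511.1, -93.6, 115.5]
ft_force: [-16.8, -8.8, 13.8]
ee_pos: [511.1, -93.5, 115.5]
ft_force: [-23.0, -12.4, 18.5]
t: 15.28
ee_pos: [453.7, -114.3, 240.2]
orientation: [3.1, 0.486, 0.014]
ft_force: [1.1, -0.9, 0.4]
width: 0.3
grasp_force: 0.0
t: 16.37
ee_pos: [438.6, -436.1, 234.5]
orientation: [3.103, 0.484, 0.001]
ft_force: [-0.7, 0.8, 0.4]
width: 0.9
grasp_force: 0.0
```

View pics/top3.png

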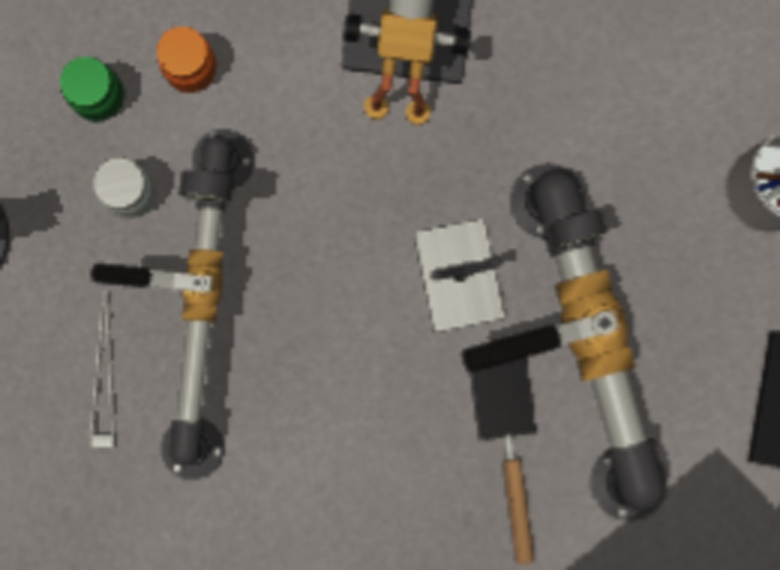

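The picture shows both levers square across their pipes: oxygen from (201,283) to (95,272), propane from (604,322) to (467,360). Nothing else has moved.

```bash
python3 -c "
from workcell import close_job
print(close_job())"
```

```text
the job is handed in; nothing more can be done
None
```

Both valves are shut, oxygen first and then propane: each lever was pushed onto its stop and stands square across its pipe, nothing else on the bench moved, and the job was handed in at about 16 s.

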